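# Pin the moon-gate latch

## Robot

A 6-joint arm with a two-finger parallel gripper is mounted at the origin on the work surface. World frame = base frame: x ahead of the robot, y to its left, z up, the work surface at z = 0. Lengths are in mm, angles in rad, forces in N, time in s.
With the tool pointing down it reaches from about 350 to 975 mm from the base axis. Payload 7.1 kg.
Tool frame: the origin (TCP) lies midway between the tips of the shut fingers; the grasp point (between the pads) lies 19 mm behind it (ctrl.grip_depth is the distance from the TCP to the grasp point, in mm); z points along the fingers, y is the line along which they close (so a half turn about z gives the same grasp; the last joint's range is limited). The gripper opens to 88 mm and grips with 3 to 60 N. Pads are 20 mm wide; open, the fingers measure 115 mm over their backs; the gripper's body (75 mm by 178 mm) begins 61 mm behind the grasp point.
Start: joints at [-1.144, 0.423, 1.63, -0, 1.089, -0.019], TCP at [269.502, -563.891, 222.675] pointing down, gripper open.
Joint ranges: [-3, 3], [-0.9, 2.11], [0.09, 2.58], [-1.31, 4.45], [0.11, 2.69], [-2.54, 2.54]. Speed limits (rad/s): [2.39, 2.39, 3.01, 3.14, 3.14, 3.14].

## Interface

Orientations are given as a rotation vector (axis times angle).
In Python, from workcell import ctrl, cams gives the robot as it stands.
- The arm moves only by the tool move_arm, never from a script. Its argument "steps" is a list of rows, each a list of 3 entries, a list of its own where there are three numbers: the shift along the tool's x, y, z in units of 25 mm (1.0 is 25 mm), then the turn about the tool's z in units of 5 degrees (1.0 is 5 degrees), then the closure, from 0 (fully open) to 1 (shut). A call has 1 to 20 rows; each row shifts and turns the commanded pose from where the row before left it, along the tool's axes as they then stand; what a row does not reach is not made up. A row lasts 1/12 s, in which the tool goes at most 41.7 mm and 7.16 degrees, less where a joint would pass 70% of its speed; a pose out of reach is approached as far as the arm can. A call is refused whole if a number of a shift passes 1 or a number of a turn 1, either way. A call with a gripper value outside its range is refused whole. The fingers move at their own pace and stop on an object; the grip force is fixed at half the most. Time passes only in rows, so rows that do not move let the fingers close. It gives the time, the measured TCP pose, the force, the opening and the grip force at its end, in the units of the state.
- ctrl.get_obs(): the state, without advancing time (a new reading comes with each control period).
- cams.get_image(name): name is "side" or "top"; returns a dict with "image" (384x512x3 uint8, red, green, blue), "camera_matrix" (3x3 intrinsics, pixels), "xyz" and "rotation" of the camera in the world. Camera axes: x right, y down, z forward; pixel columns grow to the right and rows downward; lengths in mm; the calibration is good to about 2 mm. A picture is of the moment at which its call begins. There is no depth.
- ctrl.close_job(): hands the job in; it is judged then, once.
Trained networks look in the newest picture that a camera, given by its name, has taken for a name from the list of things; names that differ only in an ending like _2 or _b are one class to them, and where a whole thing is asked for, a point or a joint stands for the part that bears it (a point fixed in the world has none). Each returns a list of dicts, best first, with "p" (0 to 1); they miss things now and then, are a little off and sometimes report something else, mostly with a low value. They report only what shows in the picture. A call takes as long as a camera call. They do not tell look-alikes from the thing itself.
- cams.boxes_of(camera, thing): "rect" ([centre column, centre row, width, height] in pixels, round what is visible of it).
- cams.cut_out(camera, thing): "pixels" (384x512 bool, what is visible of it) and "rect" ([centre column, centre row, width, height] in pixels, round what is visible of it).
The state is a dict: "t": time; "qpos": joint angles; "qvel": joint speeds; "joint_torque": joint torques, N m; "ee_pos": TCP position; "orientation": TCP orientation; "ft_force": force on the tool from outside, world axes, zero at the start; "moment": the same for the moment, N m; "width": finger opening in mm; "grasp_force": force on a finger pad.
Only numpy, scipy, OpenCV 4.12 (cv2) and the standard library are available. Lean on these libraries where they do the work, as an engineer would, in place of code of your own. Each camera call takes 0.05 s, during which the arm holds its last target. There are 200 camera calls.

## Task

Secure the gate latch: take the long round-headed pin from the bamboo block, stand it in the hole on top of the latch, and swing the crank away from the robot until the pin drops into the hidden cross-hole of the shaft and the crank stops. Then press the pin right home, so that its head sits flat on the latch, and let go. Work by feel, without forcing crank or pin, and leave the other things where they are.

Things in the scene. Friction and masses are not known exactly. Their poses are not given: they have to be found in the camera images.
- latch: Fixed steel gate latch: flange 110 x 100 x 6 mm, on it a closed housing 54 (x) x 64 (y) mm, flat top 112 mm above the table. Origin: centre of the underside. Its x axis points away from the robot (turned up to 0.3 rad), z up, crank on its +y end. Inside a greased round shaft, 36 mm thick, lies along its y axis; below the shaft, under the guide hole, a 15 mm hole goes on down to the flange.
- shaft_mid (a point): Point on the shaft's axis inside the latch, 66 mm above its underside, under the guide hole. The shaft has one hidden cross-hole right through it here: 14 mm wide round the shaft, 12 mm along it. About 10 mm down in it is a sprung ball catch: a pin let in drops some 10 mm by its own weight and stops on the catch; 5 to 12 N pushes it past and on down.
- guide_mouth (a point): Centre of the mouth of the guide hole in the latch's flat top: a vertical round hole 11.4 mm in diameter through the 26 mm thick top plate. The top of the shaft is 28 mm below this mouth. Pin and shaft must never press on each other with more than 45 N. If the crank leans on the pin, pressing it home takes up to 20 N: ease the crank back a little.
- lever: The crank on the latch's left end, one with the shaft. Origin on the shaft's axis at point shaft_mid, y along the shaft, z along the arm. Starts leaning 0.8 to 1.0 rad towards the robot, swings to 1.15 rad past upright, stays where left (friction: 1 to 2 N at the handle). The cross-hole lines up somewhere from 0.3 rad before to 0.8 rad past upright: an unknown angle, to be felt.
- handle_mid (a point): Middle of the crank's handle: a level wooden bar 12 mm in diameter along the latch's y axis, 70 mm from the shaft's axis, from 44 to 110 mm left of the latch's middle (this point: 80 mm). A pin standing on the shaft drops into the cross-hole as it comes by and blocks the crank but for about 0.1 rad of play; a push here then acts on the pin four times over.
- block: Fixed bamboo block 50 (x) x 110 (y) x 45 mm with two blind holes, 11.5 mm in diameter and 35 mm deep, 30 mm either side of its middle along its y axis. Origin: centre of the underside. The long pin stands in one hole, the short pin in the other.
- pin: The latch pin: steel, shank 10 mm in diameter and 82 mm long with a tapered tip (4 mm wide at the end, full width 8 mm up), on top a round knurled head 20 mm in diameter and 20 mm high; 102 mm overall, about 70 g. Origin: centre of the tip's end; z points up along the shank to the head. Starts upright, tip 10 mm above the table.
- pin_head (a point): Middle of the round head of the latch pin, 92 mm from the tip's end. With the pin standing on the shaft its tip is about 84 mm above the table; with the pin home (head on the latch) 30 mm.
- short_pin: Bystander: a shorter steel pin, shank 10 x 50 mm, with a flat square head 20 x 20 x 8 mm, in the block's other hole. Origin: tip. Leave it.
- padlock: Bystander: nickel padlock, about 46 x 65 x 24 mm, lying in the bamboo tray.
- key_a: Bystander: bronze-coloured key, about 67 mm long and 5 mm thick, in the bamboo tray.
- key_b: Bystander: the same kind of key, lying on the table beyond the latch.
- torch: Bystander: orange torch with a toggle switch, 120 mm long and 38 mm thick, lying on the table beyond the block.
- stone: Bystander: round smooth glass stone 48 mm wide and 29 mm high on the table before the latch.
There are look-alikes about, which are no part of the job. Leave any green look-alike of the latch alone.

How it is judged (in metres and radians):
On the way, in this order (a step that is already met when the one before it is completed fails the run):
1. the long pin's tip is in the guide hole of the latch (z of pin in the frame of latch below 0.108 m and horizontal distance between pin and guide_mouth below 0.005 m), for 0.1 s.
2. the pin has dropped into the shaft's cross-hole (z of pin in the frame of latch below 0.078 m and horizontal distance between pin and guide_mouth below 0.005 m), for 0.1 s.
At the end, for the whole second after the job is handed in: The long pin stands through guide hole and shaft, upright (within 0.1 rad) and within 5 mm of the guide hole's middle, its head on the latch's top to within 2 mm; pin and crank are at rest (z of pin in the frame of latch below 0.032 m and horizontal distance between pin and guide_mouth below 0.005 m and angle between pin's own z axis and vertical below 0.1 rad and linear speed of pin below 0.02 m/s and angular speed of lever below 0.1 rad/s); the robot touches nothing.
It fails at once if the latch was forced: pin and crank shaft pressed on each other with more than 45 N (pin rammed down on the shaft, or crank driven on against the pin) (contact force between pin and lever above 45 N).
It fails at once if another thing (short pin, padlock, a key, torch or glass stone) was moved by more than 30 mm (distance of any of short_pin, padlock, key_a, key_b, torch, stone from where it was at the start of the episode above 0.03 m).
It also fails if it takes over 67 s, if anything falls off the work surface, if the arm or the gripper's body presses on something with over 40 N, if the wrist force passes 120 N, or if a joint passes its speed limit or range.

## Working session

There is one attempt and no reset: what is moved stays moved. The work goes in short steps, Python scripts to look and compute and a tool call to move; the robot and the scene stay as the last step left them, time stands still between calls to the robot, and variables do not carry over. Pictures are saved under pics/ and viewed, at most 10 in all, crops included, and the job is handed in when it is done.

Besides the shell and the picture viewer there is one more tool, called after "Request:" as a command line: name --argument value ..., lists and objects as JSON in quotes. move_arm: Moves the arm, as the interface text tells. Its arguments: {"type":"object","properties":{"steps":{"type":"array"}},"required":["steps"]}

```bash
mkdir -p pics
cat > h.py <<'E'
import numpy as np, cv2
from workcell import ctrl, cams
from scipy.spatial.transform import Rotation as R
def shot(n):
    return cams.get_image(n)
def ray(c,u,v):
    d=np.linalg.inv(np.array(c["camera_matrix"]))@[u,v,1]; return np.array(c["xyz"]),np.array(c["rotation"])@d
def at_z(c,u,v,z):
    o,d=ray(c,u,v); return o+d*(z-o[2])/d[2]
def proj(c,p):
    q=np.array(c["rotation"]).T@(np.array(p,float)-np.array(c["xyz"])); q=np.array(c["camera_matrix"])@q; return q[:2]/q[2]
def save(im,f): cv2.imwrite(f,im[:,:,::-1])
E
python3 - <<'E'
from h import *
ims=[]
for n in("top","side"):
    c=shot(n); print(n,np.round(c["xyz"]),np.round(c["rotation"],3).tolist(),np.round(c["camera_matrix"],1).tolist())
    save(cv2.resize(c["image"],(800,600),interpolation=cv2.INTER_CUBIC),f"pics/{n}0.png")
    for t in("latch","lever","block","pin","pin_head","handle_mid","guide_mouth","short_pin","stone"):
        print(t,[(round(b["p"],2),np.round(b["rect"],1).tolist()) for b in cams.boxes_of(n,t)[:3]])
o=ctrl.get_obs();print(o["t"],o["ee_pos"],o["orientation"],R.from_rotvec(o["orientation"]).as_matrix().round(3).tolist(),o["ft_force"],o["width"])
E
```

```text
top [ 462.  -65. 1095.] [-2.208, 2.162, -0.064] [[356.2, 0.0, 259.7], [0.0, 356.2, 192.1], [0.0, 0.0, 1.0]]
latch [(0.84, [222.5, 177.8, 63.4, 35.7]), (0.67, [343.6, 270.6, 48.7, 46.2]), (0.66, [373.4, 160.1, 48.5, 42.0])]
lever [(0.73, [334.1, 274.0, 21.4, 9.2]), (0.62, [202.2, 179.6, 32.2, 26.6]), (0.62, [403.1, 228.8, 31.5, 11.3])]
block [(0.71, [330.6, 214.1, 43.9, 31.3])]
pin []
pin_head [(0.37, [326.6, 215.8, 12.2, 9.4])]
handle_mid [(0.73, [202.1, 181.5, 28.6, 20.6]), (0.73, [404.5, 227.4, 20.0, 12.9]), (0.49, [331.3, 274.0, 26.6, 10.2])]
guide_mouth [(0.94, [372.1, 158.9, 47.1, 36.5]), (0.92, [219.3, 177.3, 61.0, 37.2]), (0.84, [417.4, 230.8, 48.5, 40.5])]
short_pin [(0.37, [342.4, 208.8, 11.7, 10.9])]
stone [(0.61, [242.1, 229.3, 19.1, 10.8])]
side [-195.  778. 1046.] [-0.861, 2.463, -1.127] [[461.7, 0.0, 258.7], [0.0, 461.7, 185.1], [0.0, 0.0, 1.0]]
latch [(0.95, [345.3, 143.6, 23.0, 37.1]), (0.84, [286.9, 138.1, 38.1, 41.9]), (0.77, [346.7, 186.1, 15.4, 29.4])]
lever [(0.64, [280.1, 133.9, 13.9, 20.0]), (0.59, [346.7, 179.1, 9.6, 16.3]), (0.52, [345.0, 137.8, 12.3, 20.4])]
block [(0.72, [303.1, 179.7, 17.9, 32.7])]
pin []
pin_head [(0.65, [306.5, 170.9, 10.7, 15.3])]
handle_mid [(0.6, [219.3, 209.8, 20.4, 19.5]), (0.52, [280.7, 133.6, 10.4, 18.1]), (0.41, [343.8, 173.6, 12.9, 8.5])]
guide_mouth [(0.96, [346.1, 144.0, 24.9, 40.8]), (0.86, [229.4, 209.3, 51.8, 49.6]), (0.86, [284.5, 138.6, 38.7, 42.2])]
short_pin []
stone [(0.69, [270.2, 232.6, 10.2, 7.1])]
1.0 [ 269.52067221 -563.87238067  222.70725764] [3.06385867e+00 6.94496145e-01 5.46173363e-05] [[0.902, 0.431, 0.0], [0.431, -0.902, -0.0], [0.0, 0.0, -1.0]] [ 0.75927904 -0.70715022 -0.09784639] 87.78956059946395
```

View pics/top0.png

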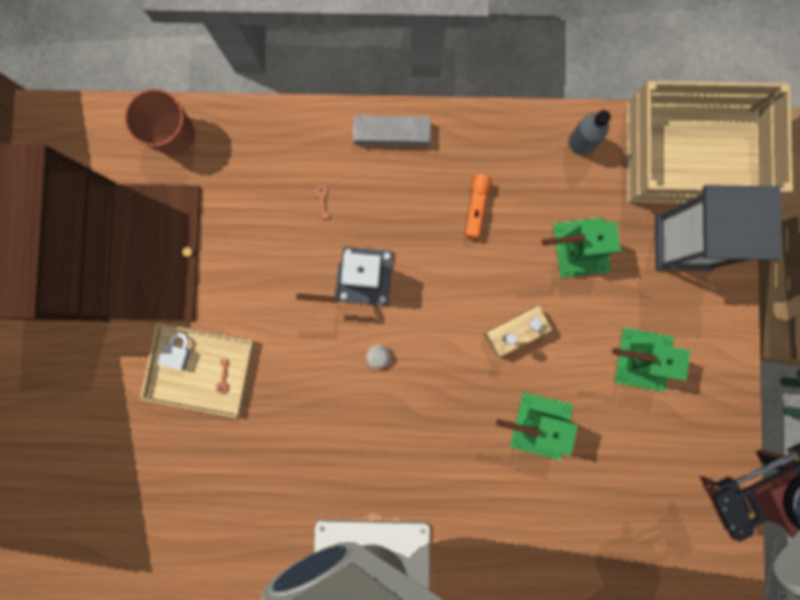

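View pics/side0.png

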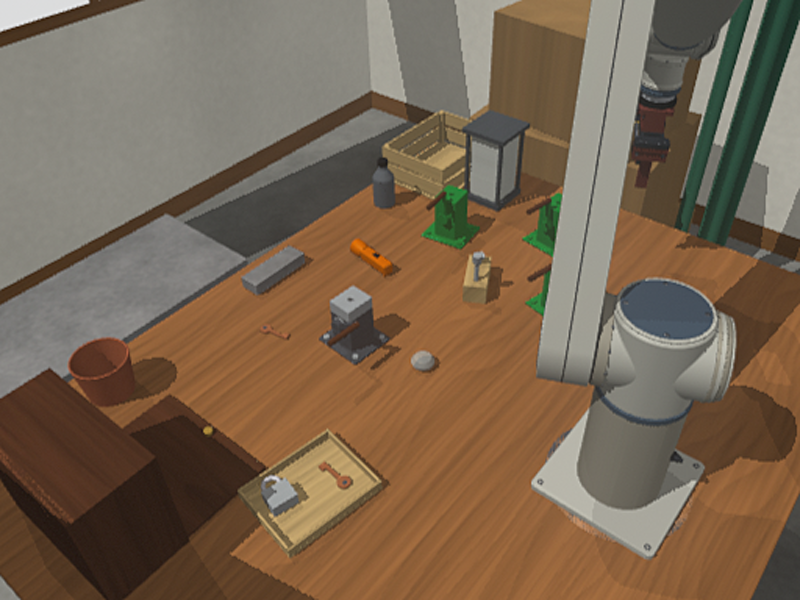

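Top view: steel latch at about (361,270) with its hole visible and the crank handle at (315,297). The block is at (520,332) with two heads at (511,338) and (537,323). The other latches are green. I'll zoom in and localise next.

```bash
sed -i 's/np.array(c\["rotation"\])/R.from_rotvec(c["rotation"]).as_matrix()/g' h.py
python3 - <<'E'
from h import *
T=shot("top");S=shot("side")
def crop(c,u0,v0,w,h,k): return cv2.resize(c["image"][v0:v0+h,u0:u0+w],(w*k,h*k),interpolation=cv2.INTER_CUBIC)
# 4 tiles 400x300: k=8 => 50x37
a=crop(T,305,190,50,37,8);b=crop(S,285,150,50,37,8);
a2=crop(T,185,148,80,60,5);b2=crop(S,200,175,60,60,5)[:, :]
W=np.zeros((600,800,3),np.uint8)
W[:296,:400]=a;W[:296,400:]=b;W[300:600,:400]=a2;W[300:600,400:700]=b2
save(W,"pics/crop.png")
E
```

```text
(no output)
```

View pics/crop.png

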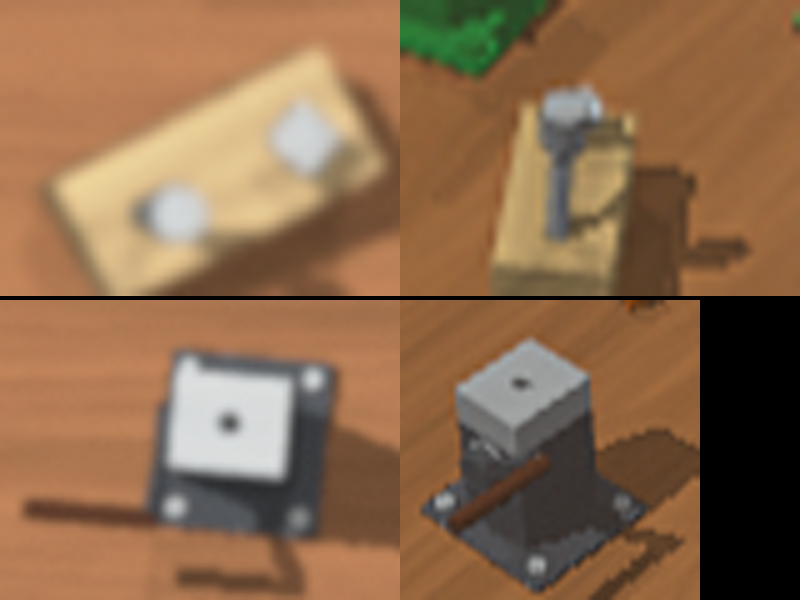

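The round-headed long pin is the left one in the top view: head at about pixel (326.8,216.1), side (306.1,162.4). The guide hole is at top (230.4,172.2), side (223.6,191.4).

```bash
cat >> h.py <<'E'
def tri(a,ua,b,ub):
    o1,d1=ray(a,*ua);o2,d2=ray(b,*ub)
    s=np.linalg.lstsq(np.c_[d1,-d2],o2-o1,rcond=None)[0]; p,q=o1+s[0]*d1,o2+s[1]*d2
    return ((p+q)/2).round(1),np.linalg.norm(p-q).round(1)
E
python3 - <<'E'
from h import *
T=shot("top");S=shot("side")
print("pinheadtop",tri(T,(326.8,216.1),S,(306.1,162.4)),at_z(T,326.8,216.1,112),at_z(S,306.1,162.4,112))
print("hole",tri(T,(230.4,172.2),S,(223.6,191.4)),at_z(T,230.4,172.2,112),at_z(S,223.6,191.4,112))
k=[at_z(T,u/5+184.6,(v-300)/5+147.6,112) for u,v in((176,367),(295,377),(288,481),(167,470))]
print(np.round(k,1).tolist(),np.mean(k,0)); print(np.diff(np.array(k+k[:1]),axis=0).round(1).tolist())
bl=[at_z(T,u/8+304.6,v/8+189.6,45) for u,v in((320,45),(50,185),(112,298),(385,165))]; print("block",np.round(bl,1).tolist())
e=(25/5+184.6,(509-300)/5+147.6); print("handle end px",e)
for z in(100,110,120): print(z,at_z(T,*e,z))
print("handle side end", tri(T,e,S,((455-400)/5+199.6,(523-300)/5+174.6)))
E
```

```text
pinheadtop (array([ 461.8, -244.7,  112.8]), np.float64(5.3)) [ 463.88129793 -243.22218689  112.        ] [ 460.41563736 -247.50935911  112.        ]
hole (array([580.2,  25.5, 109.7]), np.float64(0.1)) [579.95547396  25.2777883  112.        ] [578.25440587  27.29810601 112.        ]
[[610.7, 55.6, 112.0], [606.4, -10.8, 112.0], [548.3, -8.3, 112.0], [553.0, 59.0, 112.0]] [579.62054107  23.887748   112.        ]
[[-4.3, -66.4, 0.0], [-58.1, 2.5, 0.0], [4.8, 67.3, 0.0], [57.7, -3.4, 0.0]]
block [[526.5, -307.3, 45.0], [472.9, -208.5, 45.0], [432.1, -231.7, 45.0], [482.9, -331.4, 45.0]]
handle end px (189.6, 189.39999999999998)
100 [530.57040074 139.56710551 100.        ]
110 [529.88006948 137.51671021 110.        ]
120 [529.18973821 135.4663149  120.        ]
handle side end (array([529.6, 137.7, 107.6]), np.float64(1.1))
```

Request:
move_arm --steps '[[[0.833,-0.547,0],0,0],[[0.833,-0.547,0],0,0],[[0.833,-0.547,0],0,0],[[0.833,-0.547,0],0,0],[[0.833,-0.547,0],0,0],[[0.833,-0.547,0],0,0],[[0.833,-0.547,0],0,0],[[0.833,-0.547,0],0,0],[[0.833,-0.547,0],0,0],[[0.833,-0.547,0],0,0],[[0.833,-0.547,0],0,0],[[0.833,-0.547,0],0,0],[[0.833,-0.547,0],0,0],[[0.833,-0.547,0],0,0],[[0.833,-0.547,0],0,0]]'

```text
t: 2.45
ee_pos: [463.5, -243.1, 222.8]
orientation: [3.064, 0.694, 0.0]
ft_force: [0.6, 0.4, 0.5]
width: 87.8
grasp_force: 0.0
```

Request:
move_arm --steps '[[[0,0,0],-1,0],[[0,0,0],-1,0],[[0,0,0],-1,0],[[0,0,0],-1,0],[[0,0,0],-1,0],[[0,0,0],-1,0],[[0,0,0],-1,0],[[0,0,0],-1,0],[[0,0,0],-1,0],[[0,0,0],-1,0],[[0,0,0],-1,0],[[0,0,0],-1,0],[[0,0,0],-0.22,0],[[0,0,0],0,0]]'

```text
t: 3.62
ee_pos: [462.9, -244.1, 222.7]
orientation: [2.287, 2.154, 0.0]
ft_force: [0.6, 0.2, -0.4]
width: 87.4
grasp_force: 0.0
```

```bash
cat >> h.py <<'E'
def go(p):
    o=ctrl.get_obs(); M=R.from_rotvec(o["orientation"]).as_matrix()
    print("t",round(o["t"],2),"ee",np.round(o["ee_pos"],1),"yaw_y",np.degrees(np.arctan2(M[1,1],M[0,1])).round(2),"F",np.round(o["ft_force"],2),"w",round(o["width"],1),"units",(M.T@(np.array(p)-o["ee_pos"])/25).round(3))
E
python3 -c "
from h import *
go([463,-244,89]);print(ctrl.get_obs()['qpos'])"
```

```text
t 3.62 ee [ 462.9 -244.1  222.7] yaw_y -3.42 F [ 0.64  0.23 -0.39] w 87.4 units [6.000e-03 2.000e-03 5.349e+00]
[-5.08045488e-01  2.74260680e-01  1.85340395e+00  9.21124196e-07
  1.01380365e+00 -4.48373664e-01]
```

Request:
move_arm --steps '[[[0,0,1],0,0],[[0,0,1],0,0],[[0,0,1],0,0],[[0,0,1],0,0],[[0,0,0.8],0,0],[[0,0,0.55],0,0],[[0,0,0],0,0.3],[[0,0,0],0,0.6],[[0,0,0],0,0.75],[[0,0,0],0,0.85],[[0,0,0],0,1],[[0,0,0],0,1],[[0,0,0],0,1],[[0,0,0],0,1],[[0,0,0],0,1],[[0,0,0],0,1]]'

```text
t: 4.95
ee_pos: [462.9, -244.1, 89.0]
orientation: [2.286, 2.155, -0.0]
ft_force: [-0.4, 0.4, -0.3]
width: 24.6
grasp_force: 0.0
```

Request:
move_arm --steps '[[[0,0,0],0,1],[[0,0,0],0,1],[[0,0,0],0,1],[[0,0,0],0,1]]'

```text
t: 5.28
ee_pos: [462.9, -244.1, 88.9]
orientation: [2.286, 2.155, 0.0]
ft_force: [-0.2, 0.7, 0.2]
width: 19.2
grasp_force: 30.0
```

Request:
move_arm --steps '[[[0,0,-0.4],0,1],[[0,0,-0.8],0,1],[[0,0,-1],0,1],[[0,0,-1],0,1],[[0,0,-1],0,1],[[0,0,-0.6],0,1],[[0,0,-0.4],0,1],[[0,0,0],0,1]]'

```text
t: 5.95
ee_pos: [463.9, -244.7, 221.4]
orientation: [2.283, 2.153, 0.002]
ft_force: [0.8, -0.6, -0.8]
width: 19.3
grasp_force: 30.0
```

```bash
python3 -c "
from h import *
go([579.5,25,222])"
```

```text
t 5.95 ee [ 463.9 -244.7  221.4] yaw_y -3.36 F [ 0.78 -0.63 -0.78] w 19.3 units [11.039  3.985 -0.029]
```

Request:
move_arm --steps '[[[0.5,0.181,0],0,1],[[0.9,0.325,0],0,1],[[0.9,0.325,0],0,1],[[0.9,0.325,0],0,1],[[0.9,0.325,0],0,1],[[0.9,0.325,0],0,1],[[0.9,0.325,0],0,1],[[0.9,0.325,0],0,1],[[0.9,0.325,0],0,1],[[0.9,0.325,0],0,1],[[0.9,0.325,0],0,1],[[0.9,0.325,0],0,1],[[0.64,0.229,0],0,1],[[0,0,0],0,1],[[0,0,0],0,1]]'

```text
t: 7.2
ee_pos: [577.8, 26.0, 217.6]
orientation: [-2.283, -2.157, 0.003]
ft_force: [0.6, -0.1, -0.4]
width: 19.4
grasp_force: 30.0
```

Run:
```python
from h import *
T=shot("top");S=shot("side")
go([579.5,25,222])
W=np.zeros((600,800,3),np.uint8)
for i,(c,p) in enumerate(((T,(580,25,140)),(S,(580,25,150)))):
    u,v=np.round(proj(c,p)).astype(int); print(u-25,v-37)
    W[:,400*i:400*i+400]=cv2.resize(c["image"][v-37:v+38,u-25:u+25],(400,600),interpolation=cv2.INTER_CUBIC)
save(W,"pics/over.png")
for p in ((580,25.3,112),(579.5,25,142)): print(proj(S,p),proj(T,p))
```

```text
t 7.3 ee [577.6  24.9 218. ] yaw_y -3.36 F [ 0.52  0.04 -0.17] w 19.5 units [ 0.008  0.075 -0.159]
205 134
198 144
[223.61855498 190.83434231] [230.39243312 172.18390718]
[223.11693799 183.42060673] [229.51779917 171.02020587]
```

View pics/over.png

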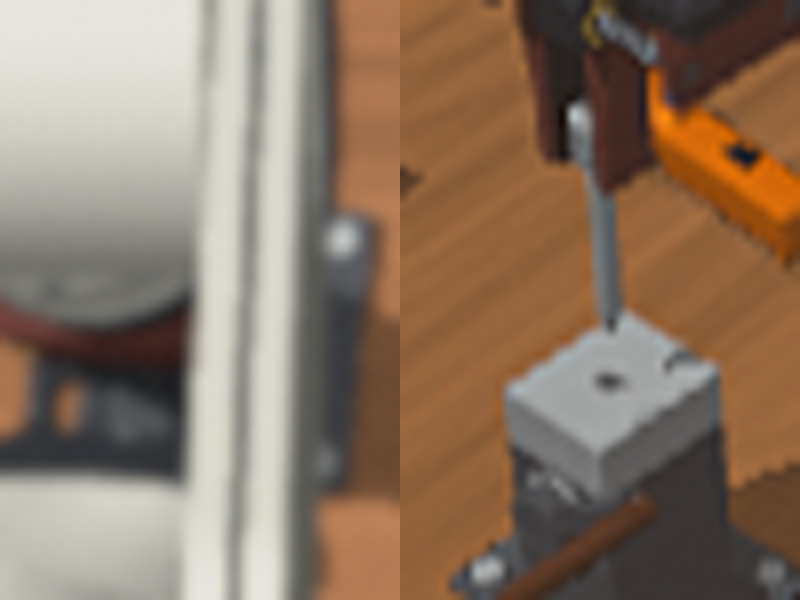

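Run:
```python
from h import *
S=shot("side")
go([579.5,25,222])
z=ctrl.get_obs()["ee_pos"][2]-79
px=lambda x,y:((x-400)/8-.5+198,y/8-.5+144)
t=at_z(S,*px(610,328),z);h=at_z(S,*px(609,381),112)
hd=at_z(S,*px(581,108),z+102)
print(z,t,h,hd)
a=proj(S,t);b=proj(S,t+[0,0,102]);print(a,b,px(581,108))
```

```text
t 7.35 ee [577.7  24.7 218.3] yaw_y -3.4 F [ 0.39  0.   -0.74] w 19.6 units [ 0.016  0.07  -0.148]
139.2947796487761 [576.84484039  25.33461515 139.29477965] [579.06334597  26.29720875 112.        ] [581.80624453  24.96407531 241.29477965]
[223.75 184.5 ] [221.29657709 157.6879596 ] (220.125, 157.0)
```

Request:
move_arm --steps '[[[0.032,0.074,0],0,1],[[0,0,0.2],0,1],[[0,0,0.3],0,1],[[0,0,0.3],0,1],[[0,0,0.2],0,1],[[0,0,0.1],0,1],[[0,0,0.1],0,1],[[0,0,0],0,1]]'

```text
t: 8.02
ee_pos: [580.1, 26.3, 188.2]
orientation: [-2.285, -2.155, 0.001]
ft_force: [0.3, 0.2, -0.5]
width: 19.4
grasp_force: 30.0
```

Request:
move_arm --steps '[[[0,0,0.06],0,1],[[0,0,0.06],0,1],[[0,0,0.06],0,1],[[0,0,0.06],0,1],[[0,0,0],0,1]]'

```text
t: 8.43
ee_pos: [580.3, 26.2, 182.7]
orientation: [-2.285, -2.155, 0.0]
ft_force: [-0.4, -0.2, -1.1]
width: 19.5
grasp_force: 30.0
```

Request:
move_arm --steps '[[[0,0,0.06],0,1],[[0,0,0.06],0,1],[[0,0,0.06],0,1],[[0,0,0.06],0,1],[[0,0,0.06],0,1],[[0,0,0.06],0,1],[[0,0,0],0,1]]'

```text
t: 9.02
ee_pos: [580.3, 26.3, 173.6]
orientation: [-2.285, -2.155, 0.0]
ft_force: [-0.2, -1.3, -1.0]
width: 19.3
grasp_force: 30.0
```

Request:
move_arm --steps '[[[-0.02,0,0.06],0,1],[[0,0,0.06],0,1],[[0,0,0.06],0,1],[[0,0,0.06],0,1],[[0,0,0.03],0,1],[[0,0,0],0,1],[[0,0,0],0,1]]'

```text
t: 9.6
ee_pos: [580.4, 25.8, 167.1]
orientation: [-2.285, -2.155, 0.0]
ft_force: [0.5, -0.1, -0.0]
width: 18.9
grasp_force: 30.0
```

Request:
move_arm --steps '[[[0,0,0],0,0.5],[[0,0,0],0,0.5],[[0,0,0],0,0.5],[[0,0,0],0,0.5],[[0,0,0],0,0.5],[[0,0,-0.3],0,0.5],[[0,0,-0.6],0,0.5],[[0,0,-0.7],0,0.5],[[0,0,-0.4],0,0.5],[[0,0,0],0,0.6],[[0.6,-0.38,0],0,0.6],[[0.9,-0.57,0],0,0.6],[[0.9,-0.57,0],0,0.6],[[0.7,-0.444,0],0,0.6],[[0.5,-0.316,0],0,0.6],[[0,0,0],0,0.65]]'

```text
t: 10.93
ee_pos: [527.0, 120.8, 216.6]
orientation: [-2.282, -2.157, 0.001]
ft_force: [-0.9, 0.4, -0.7]
width: 32.1
grasp_force: 0.0
```

Run:
```python
from h import *
T=shot("top");S=shot("side")
go([528.8,119.2,94])
W=np.zeros((600,800,3),np.uint8)
for i,(c,p) in enumerate(((T,(570,60,140)),(S,(560,70,150)))):
    u,v=np.round(proj(c,p)).astype(int); print(u-33,v-50)
    W[:,400*i:400*i+396]=cv2.resize(c["image"][v-50:v+50,u-33:u+33],(396,600),interpolation=cv2.INTER_CUBIC)
save(W,"pics/crank.png")
```

```text
t 11.03 ee [528.5 119.1 216.9] yaw_y -3.28 F [-0.45  0.21  0.8 ] w 30.8 units [0.005 0.011 4.915]
184 124
185 142
```

View pics/crank.png

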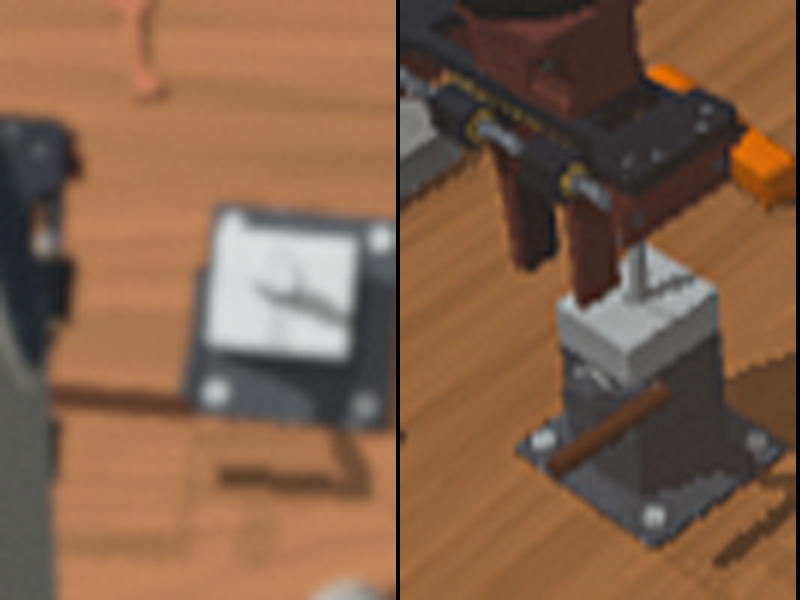

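The pin is standing in the guide hole (side crop shank at (637,270)). The gripper is above the handle, clear of the pin.

Request:
move_arm --steps '[[[0,0,0.9],0,0.65],[[0,0,1],0,0.65],[[0,0,1],0,0.65],[[0,0,0.8],0,0.65],[[0,0,0.6],0,0.65],[[0,0,0.4],0,0.65],[[0,0,0.2],0,0.65],[[0,0,0],0,0.77],[[0,0,0],0,0.77],[[0,0,0],0,0.77],[[0,0,0],0,0.77]]'

```text
t: 11.95
ee_pos: [529.5, 119.0, 95.6]
orientation: [2.285, 2.155, 0.002]
ft_force: [0.5, 0.8, -0.4]
width: 20.1
grasp_force: 0.0
```

Request:
move_arm --steps '[[[0,0.08,0],0,0.77],[[0,0.08,0],0,0.77],[[0,0.095,-0.115],0,0.77],[[0,0.095,-0.115],0,0.77],[[0,0.095,-0.115],0,0.77],[[0,0.107,-0.09],0,0.77],[[0,0.107,-0.09],0,0.77],[[0,0.107,-0.09],0,0.77],[[0,0.107,-0.09],0,0.77],[[0,0.122,-0.067],0,0.77],[[0,0.122,-0.067],0,0.77],[[0,0.122,-0.067],0,0.77],[[0,0.122,-0.067],0,0.77],[[0,0,0],0,0.77]]'

```text
t: 13.12
ee_pos: [564.2, 117.0, 119.5]
orientation: [2.285, 2.154, 0.003]
ft_force: [-0.7, -0.7, 0.1]
width: 20.4
grasp_force: 0.1
```

Request:
move_arm --steps '[[[0,0.07,-0.025],0,0.77],[[0,0.07,-0.025],0,0.77],[[0,0,0],0,0.77]]'

```text
t: 13.37
ee_pos: [566.7, 116.7, 120.3]
orientation: [2.285, 2.155, 0.001]
ft_force: [0.3, 0.0, 0.9]
width: 20.3
grasp_force: 0.4
```

Run:
```python
from h import *
S=shot("side");go([0,0,0])
u,v=np.round(proj(S,(570,70,130))).astype(int)
W=cv2.resize(S["image"][v-45:v+45,u-50:u+50],(660,594),interpolation=cv2.INTER_CUBIC)
print(u-50,v-45)
save(W,"pics/sw1.png")
for z in(176,186): print(z,(proj(S,(580.3,26,z))-[u-50,v-45])*6.6)
```

```text
t 13.42 ee [566.6 116.8 120.3] yaw_y -3.36 F [ 0.07 -0.48 -0.25] w 20.3 units [ -5.99  -22.357   4.794]
166 150
176 [368.88772978 163.76846726]
186 [367.28531703 146.58669349]
```

View pics/sw1.png

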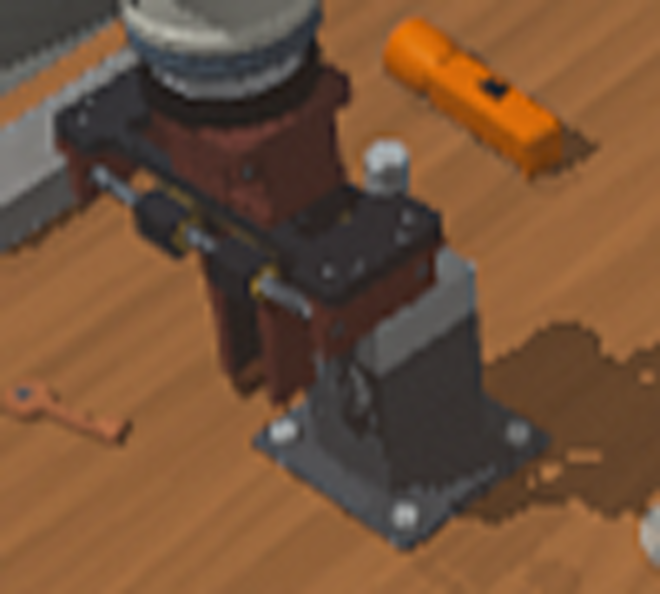

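Side crop: the pin head at (387,155) is still up (not dropped). I'll track it by template while stepping the crank.

```bash
cat > tr.py <<'E'
from h import *
import os
S=shot("side");g=cv2.cvtColor(S["image"],cv2.COLOR_RGB2GRAY)
x,y=int(166+387/6.6),int(150+160/6.6)
if not os.path.exists("tpl.npy"): np.save("tpl.npy",g[y-4:y+5,x-5:x+6])
t=np.load("tpl.npy");roi=g[y-12:y+18,x-11:x+12]
k=6;r=cv2.matchTemplate(cv2.resize(roi,None,fx=k,fy=k,interpolation=cv2.INTER_CUBIC),cv2.resize(t,None,fx=k,fy=k,interpolation=cv2.INTER_CUBIC),cv2.TM_CCOEFF_NORMED)
_,s,_,l=cv2.minMaxLoc(r);o=ctrl.get_obs()
tool=o["ee_pos"];hx=tool[0]-o["width"]/2+6-(580.3+.06*(tool[1]-26))
print("head shift px",round(l[0]/k-6,2),round(l[1]/k-8,2),"score",round(s,2),"F",np.round(o["ft_force"],1),"th",round(float(np.arcsin(hx/70)),3),"t",round(o["t"],2),"z",tool[2].round(1))
E
python3 tr.py
```

```text
head shift px 0.0 0.0 score 1.0 F [ 0.4  0.3 -0.4] th -0.339 t 13.47 z 120.3
```

Request:
move_arm --steps '[[[0,0.067,-0.022],0,0.77],[[0,0.067,-0.022],0,0.77],[[0,0,0],0,0.77]]'

```text
t: 13.72
ee_pos: [569.9, 116.5, 121.5]
orientation: [2.285, 2.155, 0.0]
ft_force: [-2.2, -1.1, 0.6]
width: 20.1
grasp_force: 0.5
```

```bash
python3 tr.py
```

```text
head shift px -0.17 -0.5 score 0.93 F [-1.  -0.2  0.4] th -0.289 t 13.77 z 121.4
```

Request:
move_arm --steps '[[[0,0.067,-0.019],0,0.77],[[0,0.067,-0.019],0,0.77],[[0,0,0],0,0.77]]'

```text
t: 14.02
ee_pos: [573.4, 116.3, 122.5]
orientation: [2.285, 2.155, 0.001]
ft_force: [-1.5, -0.8, 0.3]
width: 20.1
grasp_force: 0.4
```

```bash
python3 tr.py
```

```text
head shift px -0.5 -0.67 score 0.84 F [ 0.2  0.4 -0.5] th -0.238 t 14.07 z 122.4
```

Request:
move_arm --steps '[[[0,0.068,-0.016],0,0.77],[[0,0.068,-0.016],0,0.77],[[0,0,0],0,0.77]]'

```text
t: 14.32
ee_pos: [576.8, 116.1, 123.2]
orientation: [2.285, 2.155, 0.001]
ft_force: [-1.4, 0.4, 1.1]
width: 20.3
grasp_force: 0.3
```

```bash
python3 tr.py
```

```text
head shift px -0.33 -0.83 score 0.73 F [-0.6 -0.5  0.5] th -0.186 t 14.37 z 123.2
```

Request:
move_arm --steps '[[[0,0.068,-0.012],0,0.77],[[0,0.068,-0.012],0,0.77],[[0,0,0],0,0.77]]'

```text
t: 14.62
ee_pos: [580.1, 115.9, 123.8]
orientation: [2.285, 2.155, 0.001]
ft_force: [-0.5, 0.3, 0.7]
width: 20.4
grasp_force: 0.3
```

```bash
python3 tr.py
```

```text
head shift px -2.67 0.33 score 0.56 F [-0.9 -0.2 -0.4] th -0.139 t 14.67 z 123.8
```

Run:
```python
from h import *
T=shot("top");S=shot("side")
W=np.zeros((600,800,3),np.uint8)
for i,(c,p) in enumerate(((T,(575,50,150)),(S,(575,45,170)))):
    u,v=np.round(proj(c,p)).astype(int); print(u-25,v-37)
    W[:,400*i:400*i+400]=cv2.resize(c["image"][v-37:v+38,u-25:u+25],(400,600),interpolation=cv2.INTER_CUBIC)
    for z in (176,186):print(z,proj(c,(580.3,26,z))-[u-25,v-37],end=' ')
save(W,"pics/sw2.png")
```

```text
195 135
176 [32.95693008 34.07741014] 186 [32.58772634 33.57185936] 194 143
176 [27.89208027 31.81340413] 186 [27.64929046 29.21010507]
```

View pics/sw2.png

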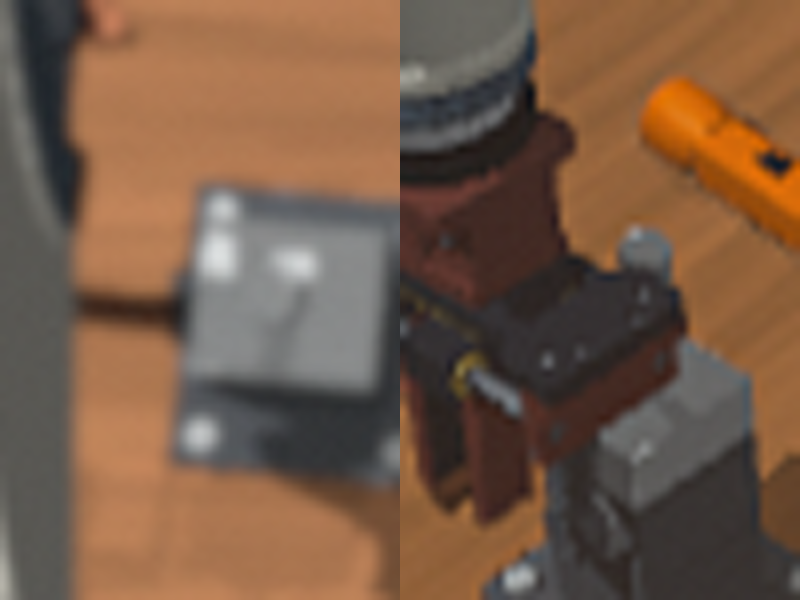

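Head top at crop (645,243) → pixel (224.6,173), which is not dropped. It's now in shadow, so I'll re-template and go on.

```bash
rm tpl.npy && python3 tr.py
```

```text
head shift px 0.0 0.0 score 1.0 F [ 0.4 -1.2  0.1] th -0.141 t 14.82 z 123.7
```

Request:
move_arm --steps '[[[0,0.069,-0.008],0,0.77],[[0,0.069,-0.008],0,0.77],[[0,0,0],0,0.77]]'

```text
t: 15.07
ee_pos: [583.5, 115.7, 124.2]
orientation: [2.285, 2.155, 0.0]
ft_force: [-0.8, -0.9, 0.7]
width: 20.4
grasp_force: 0.3
```

```bash
python3 tr.py
```

```text
head shift px -0.17 -0.33 score 0.95 F [-0.9 -0.1 -0.4] th -0.092 t 15.12 z 124.1
```

Request:
move_arm --steps '[[[0,0.07,-0.005],0,0.77],[[0,0.07,-0.005],0,0.77],[[0,0,0],0,0.77]]'

```text
t: 15.37
ee_pos: [587.1, 115.5, 124.4]
orientation: [2.285, 2.155, 0.001]
ft_force: [0.2, -0.6, -0.1]
width: 20.1
grasp_force: 0.2
```

```bash
python3 tr.py
```

```text
head shift px -0.33 -0.83 score 0.89 F [ 0.3  0.2 -0.5] th -0.036 t 15.42 z 124.4
```

Request:
move_arm --steps '[[[0,0.07,0],0,0.77],[[0,0.07,0],0,0.77],[[0,0,0],0,0.77]]'

```text
t: 15.67
ee_pos: [590.5, 115.3, 124.4]
orientation: [2.285, 2.155, 0.0]
ft_force: [-0.7, 0.2, -0.8]
width: 19.9
grasp_force: 0.1
```

```bash
sed -i 's/^_,s/np.save("new.npy",g[y-4:y+5,x-5:x+6]);_,s/' tr.py && python3 tr.py
```

```text
head shift px -3.17 -1.67 score 0.89 F [-0.2  0.  -0.2] th 0.01 t 15.72 z 124.3
```

Request:
move_arm --steps '[[[0,0.07,0.004],0,0.77],[[0,0.07,0.004],0,0.77],[[0,0,0],0,0.77],[[0,0,0],0,0.77]]'

```text
t: 16.05
ee_pos: [593.9, 115.1, 124.2]
orientation: [2.285, 2.155, 0.001]
ft_force: [-0.9, 1.0, -0.5]
width: 20.3
grasp_force: 0.0
```

```bash
cp new.npy tpl.npy && python3 tr.py
```

```text
head shift px -0.33 -0.17 score 0.97 F [-0.3  0.   0.1] th 0.058 t 16.1 z 124.2
```

Request:
move_arm --steps '[[[0,0.07,0.007],0,0.77],[[0,0.07,0.007],0,0.77],[[0,0,0],0,0.77],[[0,0,0],0,0.77]]'

```text
t: 16.43
ee_pos: [597.4, 114.9, 123.8]
orientation: [2.285, 2.155, 0.001]
ft_force: [0.7, -0.1, 0.7]
width: 20.2
grasp_force: 0.0
```

```bash
cp new.npy tpl.npy && python3 tr.py
```

```text
head shift px -0.17 -0.17 score 0.97 F [-0.6  0.4 -0.6] th 0.11 t 16.48 z 123.8
```

```bash
cat > bar.py <<'E'
from h import *
T=shot("top");g=cv2.cvtColor(T["image"],cv2.COLOR_RGB2GRAY).astype(float)
for y in(76,80,84):
    best=[]
    for x in range(505,665):
        th=np.clip((x-583.5)/70,-1,1); z=66+70*np.sqrt(1-th*th)
        u,v=proj(T,(x,y,z)); best.append(cv2.getRectSubPix(g.astype(np.float32),(1,1),(float(u),float(v)))[0,0])
    b=np.array(best); i=b.argmin(); w=np.where(b<b.min()+25)[0]
    print(y,"min",505+i,b.min().round(),"mid",505+w.mean().round(1),len(w),"th",np.arcsin((505+w.mean()-583.5)/70).round(3))
E
python3 bar.py; python3 tr.py
```

```text
76 min 590 47.0 mid 590.5 8 th 0.1
80 min 590 48.0 mid 590.5 8 th 0.1
84 min 591 47.0 mid 591.0 9 th 0.107
head shift px -0.17 -0.17 score 0.96 F [-0.4  0.3 -0.9] th 0.107 t 16.58 z 123.8
```

Request:
move_arm --steps '[[[0,0.07,0.01],0,0.77],[[0,0.07,0.01],0,0.77],[[0,0,0],0,0.77],[[0,0,0],0,0.77]]'

```text
t: 16.92
ee_pos: [600.9, 114.7, 123.3]
orientation: [2.285, 2.155, 0.0]
ft_force: [0.2, -0.0, 0.9]
width: 20.1
grasp_force: 0.0
```

```bash
cp new.npy tpl.npy && python3 tr.py; python3 bar.py|tail -1
```

```text
head shift px -0.17 0.0 score 0.97 F [-0.3  0.1  0.1] th 0.157 t 16.97 z 123.3
84 min 595 48.0 mid 594.5 8 th 0.158
```

Request:
move_arm --steps '[[[0,0.069,0.013],0,0.77],[[0,0.069,0.013],0,0.77],[[0,0,0],0,0.77],[[0,0,0],0,0.77]]'

```text
t: 17.35
ee_pos: [604.3, 114.5, 122.6]
orientation: [2.285, 2.155, 0.0]
ft_force: [0.4, 0.3, -0.0]
width: 20.2
grasp_force: 0.0
```

```bash
cp new.npy tpl.npy && python3 tr.py; python3 bar.py|tail -1
```

```text
head shift px -0.17 0.17 score 0.99 F [ 0.4  0.4 -0. ] th 0.208 t 17.4 z 122.6
84 min 598 47.0 mid 598.0 7 th 0.209
```

Request:
move_arm --steps '[[[0,0.068,0.016],0,0.77],[[0,0.068,0.016],0,0.77],[[0,0,0],0,0.77],[[0,0,0],0,0.77]]'

```text
t: 17.78
ee_pos: [607.7, 114.3, 121.8]
orientation: [2.285, 2.155, 0.0]
ft_force: [0.0, -0.3, 0.1]
width: 20.2
grasp_force: 0.0
```

```bash
cp new.npy tpl.npy && python3 tr.py; python3 bar.py|tail -1
```

```text
head shift px -0.83 0.0 score 0.95 F [0.8 0.1 0.4] th 0.26 t 17.83 z 121.8
84 min 601 47.0 mid 601.5 8 th 0.26
```

Request:
move_arm --steps '[[[0,0.067,0.02],0,0.77],[[0,0.067,0.02],0,0.77],[[0,0,0],0,0.77],[[0,0,0],0,0.77]]'

```text
t: 18.22
ee_pos: [611.0, 114.1, 120.8]
orientation: [2.286, 2.155, 0.0]
ft_force: [-0.2, 0.7, 0.6]
width: 20.5
grasp_force: 0.0
```

```bash
cp new.npy tpl.npy && python3 tr.py; python3 bar.py|tail -1
```

```text
head shift px -0.33 0.17 score 0.98 F [ 0.6 -0.6 -0.1] th 0.307 t 18.27 z 120.8
84 min 604 47.0 mid 604.5 8 th 0.305
```

Request:
move_arm --steps '[[[0,0.066,0.023],0,0.77],[[0,0.066,0.023],0,0.77],[[0,0,0],0,0.77],[[0,0,0],0,0.77]]'

```text
t: 18.65
ee_pos: [614.3, 113.9, 119.6]
orientation: [2.286, 2.155, 0.0]
ft_force: [-0.1, 0.7, 0.3]
width: 20.1
grasp_force: 0.0
```

```bash
cp new.npy tpl.npy && python3 tr.py; python3 bar.py|tail -1
```

```text
head shift px -0.33 0.33 score 0.97 F [ 0.8 -0.3  0.8] th 0.359 t 18.7 z 119.7
84 min 607 47.0 mid 608.0 9 th 0.358
```

Request:
move_arm --steps '[[[0,0.065,0.026],0,0.77],[[0,0.065,0.026],0,0.77],[[0,0,0],0,0.77],[[0,0,0],0,0.77]]'

```text
t: 19.08
ee_pos: [617.5, 113.8, 118.3]
orientation: [2.285, 2.155, 0.0]
ft_force: [0.1, -0.2, -0.1]
width: 20.5
grasp_force: 0.0
```

```bash
cp new.npy tpl.npy && python3 tr.py; python3 bar.py|tail -1
```

```text
head shift px -0.5 0.17 score 0.96 F [0.1 0.  0.4] th 0.405 t 19.13 z 118.3
84 min 613 48.0 mid 611.5 8 th 0.412
```

Request:
move_arm --steps '[[[0,0.063,0.029],0,0.77],[[0,0.063,0.029],0,0.77],[[0,0,0],0,0.77],[[0,0,0],0,0.77]]'

```text
t: 19.52
ee_pos: [620.6, 113.5, 116.9]
orientation: [2.286, 2.155, 0.0]
ft_force: [0.2, -0.5, 0.8]
width: 20.3
grasp_force: 0.0
```

```bash
cp new.npy tpl.npy && python3 tr.py; python3 bar.py|tail -1
```

```text
head shift px -0.83 0.0 score 0.92 F [-0.8 -0.3 -0.8] th 0.459 t 19.57 z 116.9
84 min 616 47.0 mid 614.5 8 th 0.459
```

Request:
move_arm --steps '[[[0,0.061,0.032],0,0.77],[[0,0.061,0.032],0,0.77],[[0,0,0],0,0.77],[[0,0,0],0,0.77]]'

```text
t: 19.95
ee_pos: [623.7, 113.4, 115.3]
orientation: [2.286, 2.155, 0.0]
ft_force: [0.9, -0.1, 0.4]
width: 20.1
grasp_force: 0.0
```

```bash
cp new.npy tpl.npy && python3 tr.py; python3 bar.py|tail -1
```

```text
head shift px 4.33 1.33 score 0.73 F [-0.4  0.7  0.2] th 0.509 t 20.0 z 115.3
84 min 619 46.0 mid 618.0 9 th 0.515
```

Run:
```python
from h import *
T=shot("top");S=shot("side")
W=np.zeros((600,800,3),np.uint8)
for i,(c,p) in enumerate(((T,(575,50,150)),(S,(575,45,170)))):
    u,v=np.round(proj(c,p)).astype(int)
    W[:,400*i:400*i+400]=cv2.resize(c["image"][v-37:v+38,u-25:u+25],(400,600),interpolation=cv2.INTER_CUBIC)
save(np.clip(W*1.5,0,255).astype(np.uint8),"pics/sw3.png")
```

```text
(no output)
```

View pics/sw3.png

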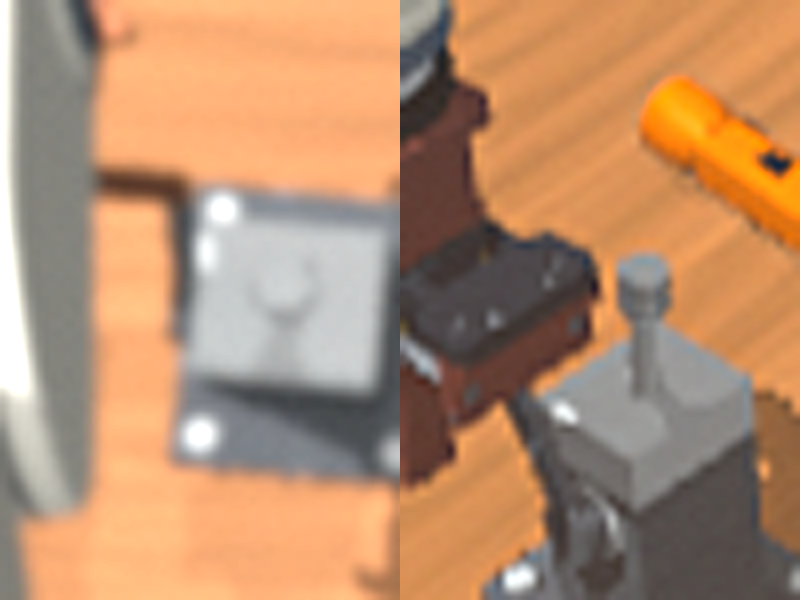

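Side crop: the head top is now at (643,268), against (645,243) before. That is about 10 mm down, so the pin has dropped. I'll feel gently for the stop.

Request:
move_arm --steps '[[[0,0.04,0.022],0,0.77],[[0,0.04,0.022],0,0.77],[[0,0,0],0,0.77],[[0,0,0],0,0.77]]'

```text
t: 20.48
ee_pos: [625.6, 113.2, 114.2]
orientation: [2.286, 2.155, 0.0]
ft_force: [-0.3, -0.2, -0.1]
width: 20.6
grasp_force: 0.1
```

```bash
cp new.npy tpl.npy && python3 tr.py; python3 bar.py|tail -1
```

```text
head shift px 0.0 0.0 score 0.95 F [-0.4  0.2  0.4] th 0.541 t 20.53 z 114.2
84 min 619 46.0 mid 619.5 8 th 0.54
```

Request:
move_arm --steps '[[[0,0.03,0.018],0,0.77],[[0,0.03,0.018],0,0.77],[[0,0,0],0,0.77],[[0,0,0],0,0.77]]'

```text
t: 20.92
ee_pos: [627.1, 113.2, 113.3]
orientation: [2.286, 2.155, 0.0]
ft_force: [0.3, -0.4, -0.8]
width: 20.0
grasp_force: 0.1
```

```bash
python3 tr.py; python3 bar.py|tail -1
```

```text
head shift px 0.0 0.0 score 0.96 F [-0.9  0.9 -0.1] th 0.565 t 20.97 z 113.3
84 min 622 46.0 mid 621.5 8 th 0.574
```

Request:
move_arm --steps '[[[0,0.03,0.019],0,0.77],[[0,0.03,0.019],0,0.77],[[0,0,0],0,0.77],[[0,0,0],0,0.77]]'

```text
t: 21.35
ee_pos: [628.6, 113.1, 112.4]
orientation: [2.286, 2.155, 0.0]
ft_force: [0.6, 0.2, 0.1]
width: 20.2
grasp_force: 0.1
```

```bash
python3 tr.py; python3 bar.py|tail -1
```

```text
head shift px 0.0 0.0 score 0.96 F [ 0.6  0.3 -1.3] th 0.588 t 21.4 z 112.4
84 min 622 48.0 mid 622.5 8 th 0.591
```

Request:
move_arm --steps '[[[0,0.03,0.02],0,0.77],[[0,0.03,0.02],0,0.77],[[0,0,0],0,0.77],[[0,0,0],0,0.77]]'

```text
t: 21.78
ee_pos: [630.1, 113.0, 111.3]
orientation: [2.286, 2.155, 0.0]
ft_force: [-0.1, -0.4, -0.3]
width: 20.3
grasp_force: 0.1
```

```bash
python3 tr.py; python3 bar.py|tail -1
```

```text
head shift px 0.0 0.0 score 0.96 F [ 0.5 -0.3  0.1] th 0.618 t 21.83 z 111.4
84 min 625 47.0 mid 624.0 9 th 0.617
```

Request:
move_arm --steps '[[[0,0.03,0.021],0,0.77],[[0,0.03,0.021],0,0.77],[[0,0,0],0,0.77],[[0,0,0],0,0.77]]'

```text
t: 22.22
ee_pos: [631.6, 112.9, 110.3]
orientation: [2.286, 2.155, 0.0]
ft_force: [-0.4, 0.1, -0.9]
width: 20.2
grasp_force: 0.1
```

```bash
python3 tr.py; python3 bar.py|tail -1
```

```text
head shift px 0.0 0.0 score 0.95 F [-0.1  0.2 -0.5] th 0.644 t 22.27 z 110.3
84 min 625 48.0 mid 625.5 8 th 0.644
```

Request:
move_arm --steps '[[[0,0.03,0.022],0,0.77],[[0,0.03,0.022],0,0.77],[[0,0,0],0,0.77],[[0,0,0],0,0.77]]'

```text
t: 22.65
ee_pos: [633.0, 112.8, 109.2]
orientation: [-2.285, -2.155, 0.0]
ft_force: [-0.7, -0.2, 0.2]
width: 20.3
grasp_force: 0.4
```

```bash
python3 tr.py; python3 bar.py|tail -1
```

```text
head shift px 0.0 0.0 score 0.95 F [-0.5  0.8  0.4] th 0.664 t 22.7 z 109.2
84 min 628 50.0 mid 627.0 9 th 0.671
```

Request:
move_arm --steps '[[[0,0.028,0.023],0,0.77],[[0,0.028,0.023],0,0.77],[[0,0,0],0,0.77],[[0,0,0],0,0.77]]'

```text
t: 23.08
ee_pos: [634.3, 112.7, 108.0]
orientation: [-2.285, -2.155, 0.0]
ft_force: [-1.5, 0.2, 0.7]
width: 20.4
grasp_force: 0.8
```

```bash
python3 tr.py; python3 bar.py|tail -1
```

```text
head shift px 0.0 0.17 score 0.96 F [-2.6 -0.2  0.9] th 0.692 t 23.13 z 108.0
84 min 628 49.0 mid 628.5 8 th 0.698
```

The stop is felt at about 0.69 rad, with force rising to 2.6 N. Now I'll ease the crank back slightly.

Request:
move_arm --steps '[[[0,-0.1,0],0,0.77],[[0,-0.1,0],0,0.77],[[0,-0.1,0],0,0.77],[[0,-0.06,-0.03],0,0.77],[[0,-0.05,-0.03],0,0.77],[[0,-0.05,-0.03],0,0.77],[[0,-0.03,-0.03],0,0.77],[[0,0,0],0,0.77]]'

```text
t: 23.85
ee_pos: [622.2, 113.5, 111.4]
orientation: [2.285, 2.155, 0.001]
ft_force: [0.4, -0.1, 1.2]
width: 19.9
grasp_force: 0.3
```

```bash
python3 tr.py; python3 bar.py|tail -1
```

```text
head shift px 0.17 0.0 score 0.92 F [-0.1 -0.1  0.1] th 0.485 t 23.9 z 111.3
84 min 625 46.0 mid 624.5 8 th 0.626
```

Request:
move_arm --steps '[[[0,0.16,0],0,0.7],[[0,0,-0.3],0,0.7],[[0,0,-0.8],0,0.7],[[0,0,-1],0,0.7],[[0,0,-1],0,0.7],[[0,0,-1],0,0.7],[[0,0,-0.5],0,1],[[0,0,0],0,1],[[-0.6,-0.27,0],0,1],[[-0.9,-0.404,0],0,1],[[-0.9,-0.404,0],0,1],[[-0.7,-0.314,0],0,1],[[-0.5,-0.225,0],0,1],[[0,0,0],0,1],[[0,0,0],0,1],[[0,0,0],0,1]]'

```text
t: 25.28
ee_pos: [580.7, 26.1, 225.7]
orientation: [-2.285, -2.155, 0.0]
ft_force: [0.8, 0.3, 0.5]
width: 0.6
grasp_force: 0.0
```

```bash
python3 bar.py|tail -1;python3 -c "
from h import *
go([580.3,26,180])"
```

```text
84 min 535 54.0 mid 543.4 28 th -0.611
t 25.33 ee [580.9  26.3 225.8] yaw_y -3.34 F [-0.38 -0.68  0.14] w 0.3 units [-0.015 -0.023  1.832]
```

Request:
move_arm --steps '[[[0,0,0.6],0,1],[[0,0,0.7],0,1],[[0,0,0.4],0,1],[[0,0,0.1],0,1],[[0,0,0.08],0,1],[[0,0,0],0,1]]'

```text
t: 25.83
ee_pos: [580.8, 26.1, 179.1]
orientation: [-2.285, -2.156, 0.0]
ft_force: [1.1, -0.8, 0.1]
width: 0.5
grasp_force: 0.0
```

Request:
move_arm --steps '[[[0,0,0.05],0,1],[[0,0,0.05],0,1],[[0,0,0.05],0,1],[[0,0,0],0,1]]'

```text
t: 26.17
ee_pos: [580.6, 25.7, 175.5]
orientation: [2.285, 2.155, 0.0]
ft_force: [0.7, 0.2, 0.1]
width: 0.4
grasp_force: 0.0
```

Request:
move_arm --steps '[[[0,0,0.04],0,1],[[0,0,0.04],0,1],[[0,0,0],0,1]]'

```text
t: 26.42
ee_pos: [580.4, 25.7, 173.2]
orientation: [-2.286, -2.155, 0.0]
ft_force: [0.7, -0.4, 1.0]
width: 0.5
grasp_force: 0.0
```

Request:
move_arm --steps '[[[0,0,0.04],0,1],[[0,0,0.04],0,1],[[0,0,0],0,1]]'

```text
t: 26.67
ee_pos: [580.4, 25.7, 171.1]
orientation: [-2.285, -2.155, 0.0]
ft_force: [0.2, -0.1, 0.5]
width: 0.7
grasp_force: 0.0
```

Request:
move_arm --steps '[[[0,0,0.04],0,1],[[0,0,0.04],0,1],[[0,0,0],0,1]]'

```text
t: 26.92
ee_pos: [580.8, 25.7, 169.5]
orientation: [2.285, 2.155, 0.001]
ft_force: [0.3, -0.9, 0.9]
width: 0.5
grasp_force: 0.7
```

Request:
move_arm --steps '[[[0,0,0.04],0,1],[[0,0,0.04],0,1],[[0,0,0],0,1]]'

```text
t: 27.17
ee_pos: [580.6, 25.8, 167.3]
orientation: [2.286, 2.155, 0.0]
ft_force: [-0.4, -0.4, 2.0]
width: 0.5
grasp_force: 1.1
```

Request:
move_arm --steps '[[[0,0,0.04],0,1],[[0,0,0.04],0,1],[[0,0,0],0,1]]'

```text
t: 27.42
ee_pos: [580.5, 25.8, 165.2]
orientation: [-2.286, -2.155, 0.0]
ft_force: [0.2, 1.2, 1.4]
width: 0.4
grasp_force: 0.8
```

Run:
```python
from h import *
S=shot("side")
u,v=np.round(proj(S,(575,45,150))).astype(int);print(u-33,v-25)
W=cv2.resize(S["image"][v-25:v+25,u-33:u+33],(792,600),interpolation=cv2.INTER_CUBIC)
save(np.clip(W*1.4,0,255).astype(np.uint8),"pics/press.png")
for z in(112,145,165):print(z,(proj(S,(580.4,25.8,z))-[u-33,v-25])*12)
```

```text
187 160
112 [436.96064368 370.3985452 ]
145 [427.8077843  272.21017955]
165 [422.12349004 211.2312504 ]
```

View pics/press.png

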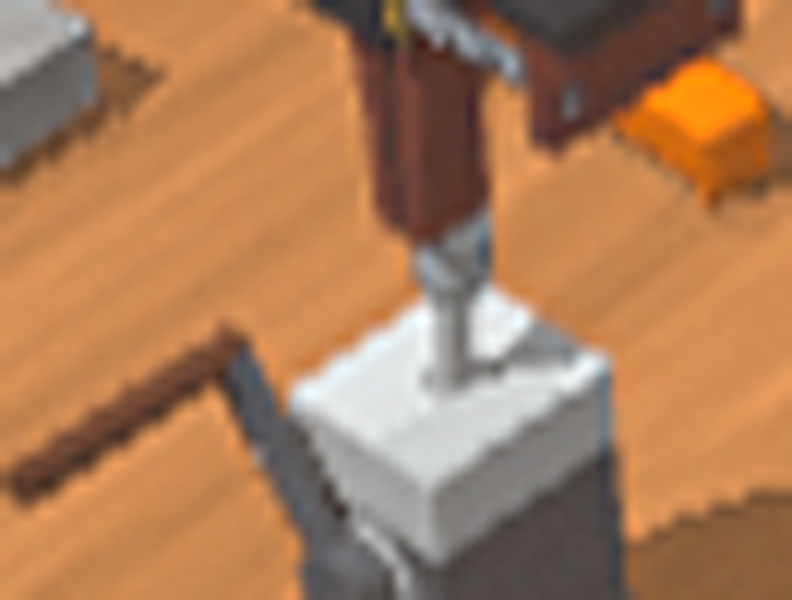

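The fingertips are on the head, at about (450,250). The shank shows about 32 mm of travel left, so the pin is going down freely.

Request:
move_arm --steps '[[[0,0,0.05],0,1],[[0,0,0.05],0,1],[[0,0,0.05],0,1],[[0,0,0],0,1]]'

```text
t: 27.8
ee_pos: [580.5, 25.9, 161.4]
orientation: [-2.285, -2.155, 0.0]
ft_force: [-0.4, 0.3, 0.9]
width: 0.6
grasp_force: 0.7
```

Request:
move_arm --steps '[[[0,0,0.06],0,1],[[0,0,0.06],0,1],[[0,0,0.06],0,1],[[0,0,0.06],0,1],[[0,0,0.06],0,1],[[0,0,0],0,1]]'

```text
t: 28.3
ee_pos: [580.6, 25.8, 153.9]
orientation: [2.285, 2.155, 0.0]
ft_force: [1.4, 1.8, 1.1]
width: 0.6
grasp_force: 0.8
```

Request:
move_arm --steps '[[[0,0,0.06],0,1],[[0,0,0.06],0,1],[[0,0,0.06],0,1],[[0,0,0.06],0,1],[[0,0,0.06],0,1],[[0,0,0],0,1]]'

```text
t: 28.8
ee_pos: [580.9, 25.7, 146.6]
orientation: [2.285, 2.155, 0.001]
ft_force: [1.2, 0.3, 3.1]
width: 0.4
grasp_force: 1.2
```

Request:
move_arm --steps '[[[0,0,0.06],0,1],[[0,0,0.06],0,1],[[0,0,0.06],0,1],[[0,0,0.06],0,1],[[0,0,0.06],0,1],[[0,0,0],0,1]]'

```text
t: 29.3
ee_pos: [579.6, 25.6, 138.3]
orientation: [-2.285, -2.155, 0.003]
ft_force: [-0.2, 0.2, 0.0]
width: 0.1
grasp_force: 0.0
```

Request:
move_arm --steps '[[[0,0,0.06],0,1],[[0,0,0.06],0,1],[[0,0,0.06],0,1],[[0,0,0.04],0,1],[[0,0,0],0,1]]'

```text
t: 29.72
ee_pos: [580.0, 25.6, 133.1]
orientation: [-2.285, -2.155, 0.001]
ft_force: [-0.5, 0.6, -0.6]
width: 0.8
grasp_force: 0.0
```

Request:
move_arm --steps '[[[0,0,0.03],0,1],[[0,0,0.03],0,1],[[0,0,0.03],0,1],[[0,0,0],0,1]]'

```text
t: 30.05
ee_pos: [580.3, 25.7, 132.4]
orientation: [-2.285, -2.155, 0.001]
ft_force: [-4.7, -0.7, 11.2]
width: 0.5
grasp_force: 5.7
```

It stops at 132.4 mm with 11 N, which is head-on-latch height. I'll retreat and verify.

Request:
move_arm --steps '[[[0,0,-0.2],0,1],[[0,0,-0.6],0,1],[[0,0,-1],0,1],[[0,0,-1],0,1],[[0,0,-1],0,1],[[0,0,0],0,1],[[0,0,0],0,1]]'

```text
t: 30.63
ee_pos: [581.4, 25.8, 227.7]
orientation: [2.284, 2.154, 0.004]
ft_force: [-1.2, 1.3, -0.6]
width: 0.7
grasp_force: 0.0
```

Run:
```python
from h import *
S=shot("side");go([0,0,0])
u,v=np.round(proj(S,(575,45,120))).astype(int)
W=cv2.resize(S["image"][v-25:v+25,u-33:u+33],(792,600),interpolation=cv2.INTER_CUBIC)
save(W,"pics/end.png")
for z in(112,132):print(z,(proj(S,(580.4,25.8,z))-[u-33,v-25])*12)
```

```text
t 30.68 ee [580.4  25.7 226.3] yaw_y -3.36 F [-0.52  0.2  -0.22] w 0.5 units [ -2.387 -23.119   9.044]
112 [436.96064368 274.3985452 ]
132 [431.44657643 215.24574622]
```

View pics/end.png

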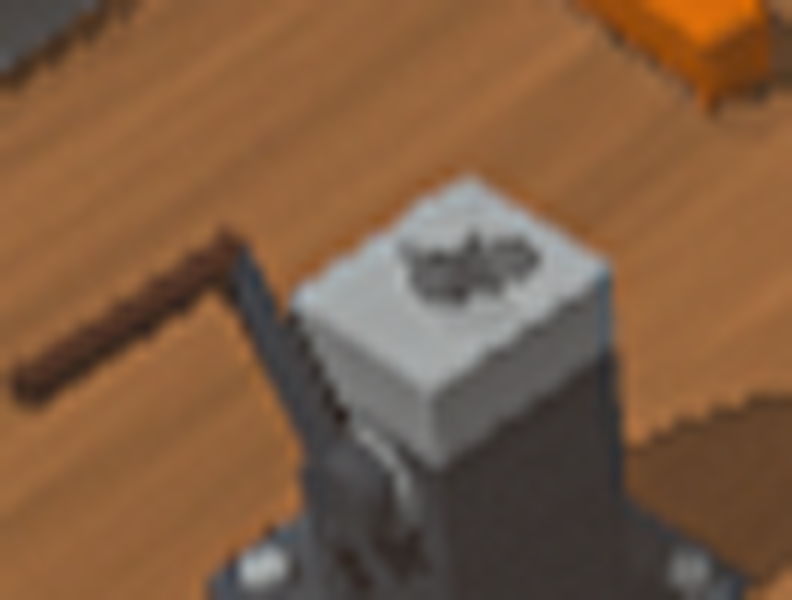

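The head's bright top is at about (445,225), with its shaded side and shadow meeting the latch top at (445,295). The pin is seated and the crank is at rest.

```bash
python3 -c "
from workcell import ctrl
print(ctrl.close_job())"
```

```text
the job is handed in; nothing more can be done
None
```

The long pin is pressed home in the latch with its head down on the top (contact at 132.4 mm, 11 N), the crank is blocked at about 0.63 rad, the arm is clear, and the job is handed in; no verdict was returned.

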